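# Lid on the steeping mug

### The job

Put the loose round wooden lid on the tall white mug with the dots so the tea can steep: its plug down in the mouth, the lid seated level on the rim, knob up. Set it down rather than dropping it, let go, and leave the mug and the two small cups standing where they are.

Things in the scene. Friction and masses are not known exactly. Their poses are not given: they have to be found in the camera images.
- lid: Loose round wooden lid, 0.09 kg. Origin: centre of the underside of its plug; z up. From there upwards: tapered plug 10 mm deep (diameter 40 mm at the bottom, 52 at the top), disc of 100 mm diameter from 10 to 18 mm, round knob of 24 mm diameter from 18 to 48 mm. Starts on its plug on the worktop, about 200 mm in y from its neighbours in the row. Wall cabinets hang 0.6 m over the back (x over 0.57 m): carry it low.
- mug_rim (a point): Centre of the mouth of the tall white mug with grey dots, in the plane of its rim, 91 mm above the worktop; z up out of the mouth. The mug is loose (about 0.28 kg), 82 mm outer diameter, the mouth is 64 to 72 mm wide inside, and one handle sticks out sideways to 74 mm from this point along its -y, below the rim (top of handle 81 mm above the worktop). Seated, the lid's disc rests on the rim and the lid's origin is 10 mm below this point.
- white_cup: Small all-white espresso cup, 49 mm high, 58 mm across, 82 mm with handle, loose, upright. Origin under it, midway between handle end and far wall; handle along -y. Not to be covered or moved.
- dark_cup: Small espresso cup, dark grey above and white at the foot, 53 mm high, 60 mm across, 84 mm with handle, loose, upright. Origin under it, midway between handle end and far wall; handle along -y. Not to be covered or moved.

How it is judged:
By the outcome, as a careful person would: the job done as asked, in the order asked, and still so for the second after the job is handed in, with the robot touching nothing.
It also fails if it takes over 40 s, if anything falls off the work surface, if the arm or the gripper's body presses on something with over 40 N, if the wrist force passes 120 N, or if a joint passes its speed limit or range.

### The arm

A 6-joint arm with a two-finger parallel gripper is mounted at the origin on a cart in front of the work surface, level with it; the furniture and walls round the work are solid. World frame = base frame: x ahead of the robot, y to its left, z up, the work surface at z = 0. Lengths are in m, angles in rad, forces in N, time in s.
With the tool pointing down it reaches from about 0.25 to 0.725 m from the base axis. Payload 4 kg.
Tool frame: the origin (TCP) lies at the very end of the fingers, on their centre line; the grasp point (between the pads) lies 19 mm behind it; z points along the fingers, y is the line along which they close (so a half turn about z gives the same grasp; the last joint's range is limited). The gripper opens to 85 mm and grips with 20 to 120 N. Pads are 22 mm wide; open, the fingers measure 114 mm over their backs; the gripper's body (76 mm by 85 mm) begins 54 mm behind the grasp point. The pads swing forward as they close: fully open they stand 13 mm farther back than shut.
Start: joints at [-1.155, 0.241, 0.005, 1.335, 0, 1.571], TCP at [0.202, -0.457, 0.199] pointing down, gripper open.
Joint ranges: [-2.72, 2.72], [-1.05, 1.87], [-1.09, 1.28], [-1.99, 2.15], [-1.42, 1.44], [-3.14, 3.14]. Speed limits (rad/s): [2.79, 2.79, 3.14, 3.14, 3.14, 3.14].

### API

Orientations are given as a rotation vector (axis times angle).
In Python, from plant import env gives the robot as it stands.
- The arm moves only by the tool move_arm, never from a script. Its arguments are lists of equal length, an entry for each row: "delta_pos": the shift along the world's x, y, z each as a share of 100 mm, from -1 to 1, a list of three; "delta_rot": the turn, a rotation vector about the world's x, y, z each as a share of 2 pi rad, from -1 to 1, a list of three; "gripper": the opening, from -1 (shut) to 1 (fully open), so that 0 is half open. A call has 1 to 12 rows; each row shifts and turns the commanded pose from where the row before left it; what a row does not reach is not made up. A row lasts 1/10 s, in which the tool goes at most 50 mm and 8.59 degrees, less where a joint would pass 70% of its speed; a pose out of reach is approached as far as the arm can. A call with a number of a shift or a turn outside -1 to 1 is refused whole. A call with a gripper value outside its range is refused whole. The fingers move at their own pace and stop on an object; the grip force is fixed at half the most. Time passes only in rows, so rows that do not move let the fingers close. It gives the time, the measured TCP pose, the force, the opening and the grip force at its end, in the units of the state.
- env.read_state(): the state, without advancing time (a new reading comes with each control period).
- env.get_image(name): name is "scene" or "top"; returns the picture (384x512x3 uint8, blue, green, red); there is no depth.
- env.camera_info(name): a dict with "mtx" (3x3 intrinsics, pixels), "world_from_camera" (4x4, takes a point from camera to world coordinates). Camera axes: x right, y down, z forward; pixel columns grow to the right and rows downward; lengths in m; the calibration is good to about 2 mm. A picture is of the moment at which its call begins. camera_info takes no time and is no camera call.
- env.hand_in(): hands the job in; it is judged then, once.
The state is a dict: "time": time; "joints": joint angles; "joint_vel": joint speeds; "effort": joint torques, N m; "position": TCP position; "ee_rot": TCP orientation; "ft_force": force on the tool from outside, world axes, zero at the start; "ft_torque": the same for the moment, N m; "gripper_width": finger opening in m; "grasp_force": force on a finger pad.
Only numpy, scipy, OpenCV 4.12 (cv2) and the standard library are available. Lean on these libraries where they do the work, as an engineer would, in place of code of your own. Each camera call takes 0.05 s, during which the arm holds its last target. There are 200 camera calls.

## Working session

There is one attempt and no reset: what is moved stays moved. The work goes in short steps, Python scripts to look and compute and a tool call to move; the robot and the scene stay as the last step left them, time stands still between calls to the robot, and variables do not carry over. Pictures are saved under pics/ and viewed, at most 10 in all, crops included, and the job is handed in when it is done.

Besides the shell and the picture viewer there is one more tool, called after ">>>" by a JSON object that holds its "fn" and its "kwargs". move_arm: Moves the arm, as the interface text tells. Its arguments: {"type":"object","properties":{"delta_pos":{"type":"array","items":{"type":"array","items":{"type":"number","minimum":-1,"maximum":1}}},"delta_rot":{"type":"array","items":{"type":"array","items":{"type":"number","minimum":-1,"maximum":1}}},"gripper":{"type":"array","items":{"type":"number"}}},"required":["delta_pos","delta_rot","gripper"]}

```bash
mkdir -p pics
python3 - <<'E'
from plant import env
import cv2
for n in("scene","top"):
    im=env.get_image(n); cv2.imwrite(f"pics/{n}0.png",im)
    c=env.camera_info(n); print(n,c["mtx"],c["world_from_camera"])
s=env.read_state(); print(s["position"],s["ee_rot"],s["time"],s["gripper_width"])
E
```

```text
scene [[475.66220299   0.         255.61894829]
 [  0.         475.66220299 195.40175287]
 [  0.           0.           1.        ]] [[-0.79271548 -0.45435427  0.40640419 -0.03035352]
 [-0.60952849  0.58117401 -0.53917696  0.6750292 ]
 [ 0.0087858  -0.67512885 -0.7376475   1.00242218]
 [ 0.          0.          0.          1.        ]]
top [[413.1458046    0.         254.00286541]
 [  0.         413.1458046  195.37398305]
 [  0.           0.           1.        ]] [[ 0.00407983 -0.99348965  0.11384933  0.36286221]
 [-0.99965468 -0.00109646  0.02625485 -0.00919662]
 [-0.02595909 -0.11391713 -0.99315105  1.07324476]
 [ 0.          0.          0.          1.        ]]
[ 0.20171807 -0.45685501  0.19860545] [-3.07217834e+00 -6.48108890e-01  6.37809935e-04] 0.1 0.08551772177093783
```

View pics/scene0.png

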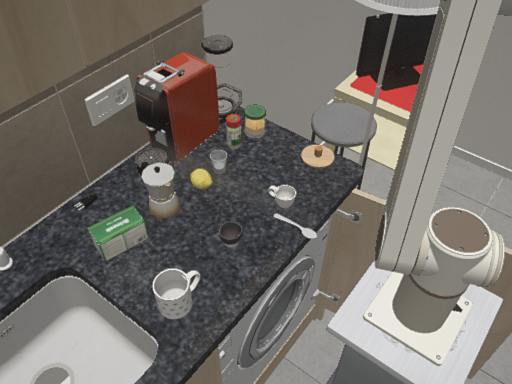

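View pics/top0.png

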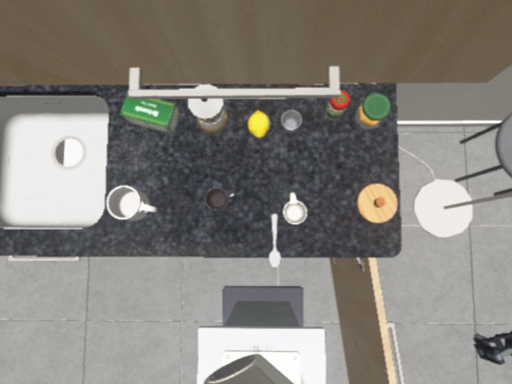

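The scene view shows the mug at about (173,293) with its handle to the upper right, the lid at (318,155), the dark cup at (231,233) and the white cup at (286,196). In the top view the mug is at (124,203), the lid at (377,203), the white cup at (295,212) and the dark cup at (218,199). I'll enlarge the lid and mug.

Run:
```python
import cv2,numpy as np
t=cv2.imread("pics/top0.png");s=cv2.imread("pics/scene0.png")
def c(im,x,y,w=80,h=60): return cv2.resize(im[y:y+h,x:x+w],(400,300),interpolation=cv2.INTER_CUBIC)
out=np.vstack([np.hstack([c(t,95,175),c(t,340,175)]),np.hstack([c(s,135,260),c(s,278,125)])])
for i in range(0,800,50): cv2.line(out,(i,0),(i,6),(0,0,255),1);cv2.line(out,(i,300),(i,306),(0,0,255),1)
for i in range(0,600,50):
    cv2.line(out,(0,i),(6,i),(0,0,255),1);cv2.line(out,(400,i),(406,i),(0,0,255),1)
cv2.imwrite("pics/crop1.png",out)
```

```text
(no output)
```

View pics/crop1.png

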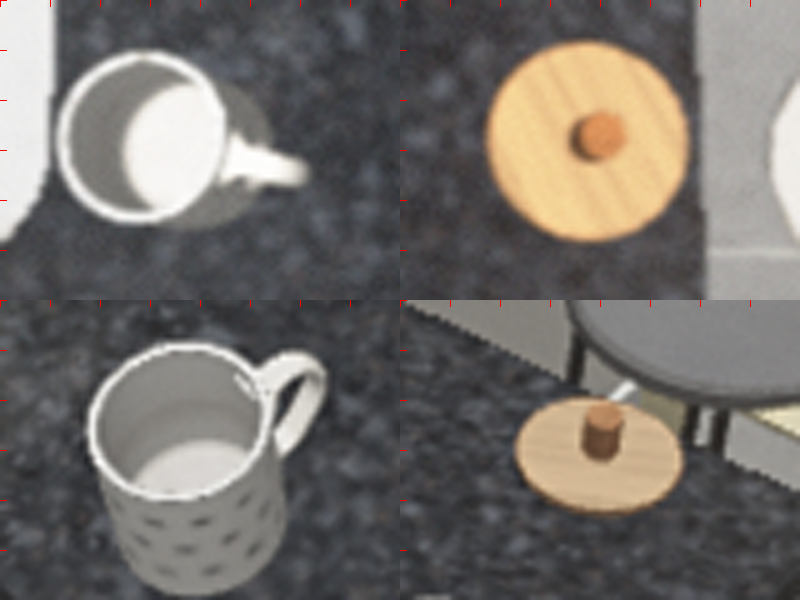

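The crop shows the mug rim centred at (142,137) in the top crop and (180,421) in the scene crop. The lid disc is at (587,141) and (600,453), and the knob top at (603,136) and (604,416). I'll turn these into positions.

```bash
cat > h.py <<'E'
from plant import env
import numpy as np
def hit(n,u,v,z):
    c=env.camera_info(n);M=np.array(c["world_from_camera"])
    d=M[:3,:3]@np.linalg.solve(np.array(c["mtx"]),[u,v,1]); o=M[:3,3]
    return (o+d*(z-o[2])/d[2]).round(4)
E
python3 - <<'E'
from h import *
q=.4
P=lambda n,cx,cy,ox,oy,z,l:print(l,n,hit(n,ox+cx/5-q,oy+cy/5-q,z))
P("top",142,137.5,95,175,.091,"rim");P("scene",180,121,135,260,.091,"rim")
P("top",187,141.5,340,175,.018,"disc");P("scene",199.5,153.5,278,125,.018,"disc")
P("top",203,136,340,175,.048,"knob");P("scene",204,116,278,125,.048,"knob")
P("top",300,175,95,175,.06,"handle end")
P("top",227,137,95,175,.091,"rim right")
for n,u,v in(("white",295,212),("dark",217,198)): print(n,hit("top",u,v,.05))
from scipy.spatial.transform import Rotation as R
s=env.read_state();print(R.from_rotvec(s["ee_rot"]).as_matrix().round(3))
E
```

```text
rim top [0.4588 0.3324 0.091 ]
rim scene [0.4584 0.3354 0.091 ]
disc top [ 0.4649 -0.2947  0.018 ]
disc scene [ 0.4644 -0.2918  0.018 ]
knob top [ 0.4647 -0.2945  0.048 ]
knob scene [ 0.4651 -0.292   0.048 ]
handle end top [0.4433 0.2636 0.06  ]
rim right top [0.4591 0.2912 0.091 ]
white [ 0.4388 -0.0839  0.05  ]
dark [0.4735 0.1103 0.05  ]
[[ 0.915  0.404 -0.001]
 [ 0.404 -0.915  0.002]
 [-0.    -0.002 -1.   ]]
```

The two cameras agree to 3 mm. Averages are lid (0.465, -0.2935) and rim (0.4586, 0.334). I'll go above the lid and turn the closing axis to x, which keeps joint 6 mid-range.

>>> {"fn": "move_arm", "kwargs": {"delta_pos": [[0.292,0.1815,-0.055],[0.292,0.1815,-0.055],[0.292,0.1815,-0.055],[0.292,0.1815,-0.055],[0.292,0.1815,-0.055],[0.292,0.1815,-0.055],[0.292,0.1815,-0.055],[0.292,0.1815,-0.055],[0.292,0.1815,-0.055],[0,0,0],[0,0,0],[0,0,0]], "delta_rot": [[0,0,0.0204],[0,0,0.0204],[0,0,0.0204],[0,0,0.0204],[0,0,0.0204],[0,0,0.0204],[0,0,0.0204],[0,0,0.0204],[0,0,0.0204],[0,0,0],[0,0,0],[0,0,0]], "gripper": [1,1,1,1,1,1,1,1,1,1,1,1]}}

```text
time: 1.3
position: [0.464, -0.2943, 0.1497]
ee_rot: [-2.224, -2.218, 0.001]
ft_force: [-0.9, -0.1, -0.5]
gripper_width: 0.0852
grasp_force: 0.0
```

>>> {"fn": "move_arm", "kwargs": {"delta_pos": [[0.008,0.005,-0.25],[0,0,-0.25],[0,0,-0.25],[0,0,-0.25],[0,0,-0.15],[0,0,-0.08],[0,0,-0.03],[0,0,0]], "delta_rot": [[0,0,0],[0,0,0],[0,0,0],[0,0,0],[0,0,0],[0,0,0],[0,0,0],[0,0,0]], "gripper": [0.6,0.2,0,0,0,0,0,0]}}

```text
time: 2.1
position: [0.4654, -0.2942, 0.0243]
ee_rot: [2.224, 2.218, 0.0]
ft_force: [0.1, 0.3, -0.4]
gripper_width: 0.0425
grasp_force: 0.0
```

Run:
```python
from h import *
import cv2
t=env.get_image("top");s=env.get_image("scene")
def c(im,x,y,w=80,h=60): return cv2.resize(im[y:y+h,x:x+w],(400,300),interpolation=cv2.INTER_CUBIC)
cv2.imwrite("pics/c2.png",np.hstack([c(t,340,175),c(s,278,125)]))
print(env.read_state()["position"])
```

```text
[ 0.46615854 -0.29427069  0.02499382]
```

View pics/c2.png

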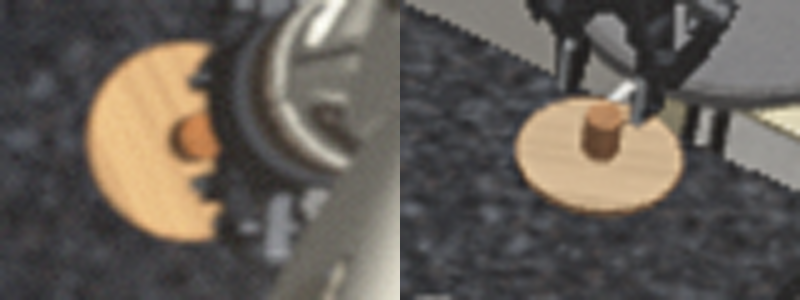

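The fingers straddle the knob in x, but in the top crop they look a little to the right, towards -y. I'll project where the tips should appear and compare.

Run:
```python
from h import *
import cv2
t=env.get_image("top");s=env.get_image("scene")
def c(im,x,y,w=40,h=30): return cv2.resize(im[y:y+h,x:x+w],(400,300),interpolation=cv2.INTER_CUBIC)
a,b=c(t,360,188),c(s,300,132)
def pr(n,p):
    c=env.camera_info(n);M=np.linalg.inv(np.array(c["world_from_camera"]))
    q=np.array(c["mtx"])@(M@[*p,1])[:3];return q[:2]/q[2]
x,y,z=0.4655,-.2942,.032
for im,n,o in((a,"top",(360,188)),(b,"scene",(300,132))):
    for sx in(-1,1):
        pts=[((pr(n,(x+sx*.0215,y+dy,z))-o)*10+5).round(0).astype(int).tolist() for dy in(-.011,.011)]
        cv2.line(im,pts[0],pts[1],(0,255,0),1)
cv2.imwrite("pics/c3.png",np.hstack([a,b]))
```

```text
(no output)
```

View pics/c3.png

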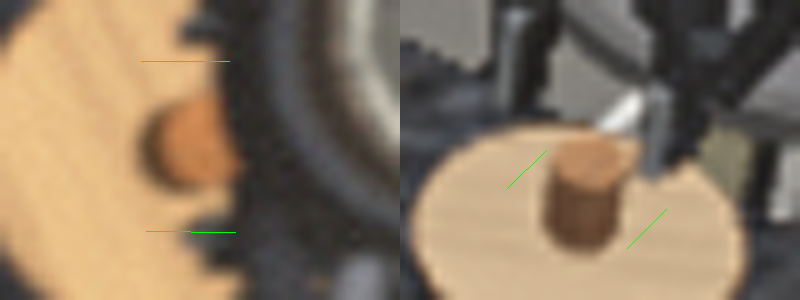

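Against the projections, the tips sit roughly 15–20 mm higher than a shut finger would. Part of that is the swing of the pads. I'll close to just wider than the knob and look again before gripping.

>>> {"fn": "move_arm", "kwargs": {"delta_pos": [[0,0,0],[0,0,0],[0,0,0]], "delta_rot": [[0,0,0],[0,0,0],[0,0,0]], "gripper": [-0.27,-0.27,-0.27]}}

```text
time: 2.6
position: [0.4657, -0.2936, 0.0241]
ee_rot: [2.223, 2.22, 0.0]
ft_force: [0.1, -0.2, 0.2]
gripper_width: 0.0314
grasp_force: 0.0
```

```bash
cat > look.py <<'E'
from h import *
import cv2,sys
def c(im,x,y,w=50,h=50): return cv2.resize(im[y:y+h,x:x+w],(400,400),interpolation=cv2.INTER_CUBIC)
f,tx,ty,sx,sy=sys.argv[1],*map(int,sys.argv[2:])
cv2.imwrite(f,np.hstack([c(env.get_image("top"),tx,ty),c(env.get_image("scene"),sx,sy)]))
s=env.read_state();print(s["position"],s["gripper_width"],s["joints"])
E
python3 look.py pics/c4.png 355 178 292 122
```

```text
[ 0.46562092 -0.29352515  0.02395562] 0.03108623751855218 [-5.62460259e-01  4.75049253e-01 -1.37898485e-01  9.57754551e-01
 -1.52372740e-05  1.00963708e+00]
```

View pics/c4.png

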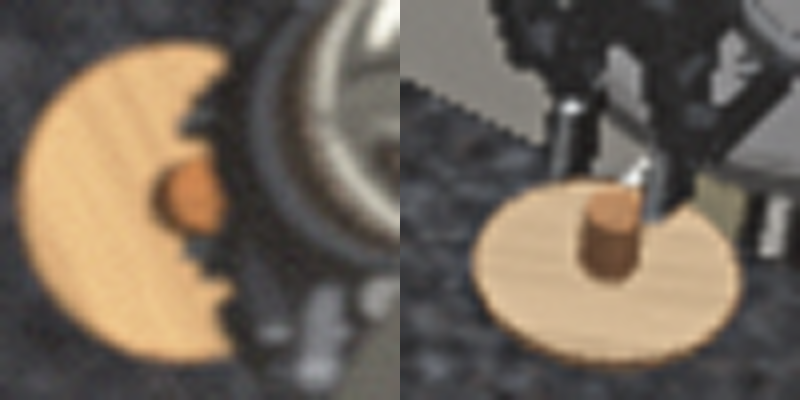

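Run:
```python
from h import *
for z in(.02,.03,.04,.05,.06):
    print(z,"near",hit("scene",292+252/8-.4,122+220/8-.4,z),"far",hit("scene",292+172/8-.4,122+178/8-.4,z),"top near",hit("top",355+187/8-.4,178+245/8-.4,z),"top far",hit("top",355+187/8-.4,178+125/8-.4,z))
```

```text
0.02 near [ 0.465  -0.3243  0.02  ] far [ 0.5025 -0.3258  0.02  ] top near [ 0.4511 -0.2962  0.02  ] top far [ 0.4895 -0.2974  0.02  ]
0.03 near [ 0.46   -0.3141  0.03  ] far [ 0.4971 -0.3156  0.03  ] top near [ 0.4503 -0.2935  0.03  ] top far [ 0.4883 -0.2946  0.03  ]
0.04 near [ 0.4549 -0.304   0.04  ] far [ 0.4917 -0.3054  0.04  ] top near [ 0.4494 -0.2908  0.04  ] top far [ 0.4871 -0.2919  0.04  ]
0.05 near [ 0.4499 -0.2938  0.05  ] far [ 0.4863 -0.2952  0.05  ] top near [ 0.4486 -0.2881  0.05  ] top far [ 0.4859 -0.2892  0.05  ]
0.06 near [ 0.4448 -0.2836  0.06  ] far [ 0.4808 -0.285   0.06  ] top near [ 0.4478 -0.2853  0.06  ] top far [ 0.4847 -0.2864  0.06  ]
```

The visible finger ends triangulate to about z = 0.05, higher than the reported TCP, so the picture doesn't settle it. Closing will: a stop at 24 mm means the pads are on the knob.

>>> {"fn": "move_arm", "kwargs": {"delta_pos": [[0,0,0],[0,0,0],[0,0,0],[0,0,0],[0,0,0]], "delta_rot": [[0,0,0],[0,0,0],[0,0,0],[0,0,0],[0,0,0]], "gripper": [-0.35,-0.45,-1,-1,-1]}}

```text
time: 3.2
position: [0.4655, -0.2935, 0.0239]
ee_rot: [-2.223, -2.22, -0.0]
ft_force: [-0.9, -0.4, 0.4]
gripper_width: 0.0003
grasp_force: 0.0
```

It closed fully without gripping. I'll look where the shut fingers are.

```bash
python3 look.py pics/c5.png 355 178 292 122
```

```text
[ 0.46556363 -0.29354992  0.02389866] -0.00022462295770789436 [-5.62573930e-01  4.75133310e-01 -1.37931428e-01  9.57744103e-01
  1.77348271e-05  1.00963970e+00]
```

View pics/c5.png

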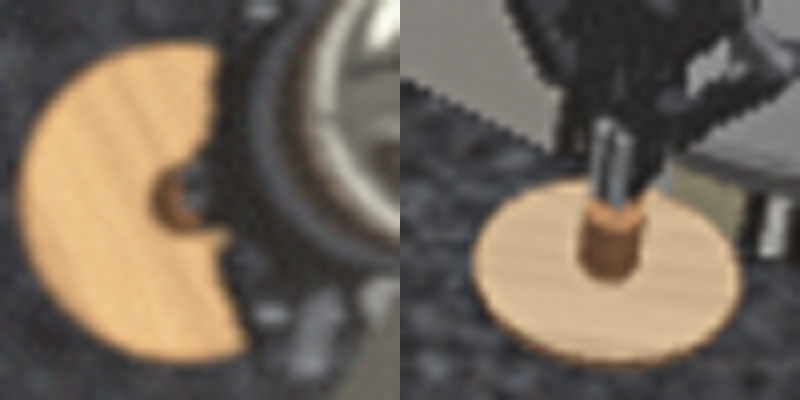

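The shut fingers sit just above the knob top, so the real tips are about 26 mm above the reported TCP. I'll allow for that offset: open to about 40 mm and lower by 24 mm, slowly at the end.

>>> {"fn": "move_arm", "kwargs": {"delta_pos": [[0,0,0],[0,0,0],[0,0,0],[0,0,0],[0,0,-0.06],[0,0,-0.06],[0,0,-0.04],[0,0,-0.03],[0,0,-0.03],[0,0,-0.02],[0,0,0],[0,0,0]], "delta_rot": [[0,0,0],[0,0,0],[0,0,0],[0,0,0],[0,0,0],[0,0,0],[0,0,0],[0,0,0],[0,0,0],[0,0,0],[0,0,0],[0,0,0]], "gripper": [0,0,0,0,0,0,0,0,0,0,0,0]}}

```text
time: 4.5
position: [0.4657, -0.2936, -0.0]
ee_rot: [2.223, 2.22, 0.0]
ft_force: [0.9, -0.5, -0.3]
gripper_width: 0.0423
grasp_force: 0.0
```

No contact force. Closing.

>>> {"fn": "move_arm", "kwargs": {"delta_pos": [[0,0,0],[0,0,0],[0,0,0],[0,0,0],[0,0,0]], "delta_rot": [[0,0,0],[0,0,0],[0,0,0],[0,0,0],[0,0,0]], "gripper": [-0.3,-0.45,-1,-1,-1]}}

```text
time: 5.0
position: [0.466, -0.2937, 0.0004]
ee_rot: [2.222, 2.219, 0.001]
ft_force: [0.9, 0.9, 2.4]
gripper_width: 0.0217
grasp_force: 58.6
```

Gripped at about 22 mm with 59 N. Lifting.

>>> {"fn": "move_arm", "kwargs": {"delta_pos": [[0,0,0.05],[0,0,0.1],[0,0,0.2],[0,0,0.3],[0,0,0.3],[0,0,0.3],[0,0,0.1],[0,0,0.05],[0,0,0]], "delta_rot": [[0,0,0],[0,0,0],[0,0,0],[0,0,0],[0,0,0],[0,0,0],[0,0,0],[0,0,0],[0,0,0]], "gripper": [-1,-1,-1,-1,-1,-1,-1,-1,-1]}}

```text
time: 5.9
position: [0.4653, -0.2934, 0.1396]
ee_rot: [-2.223, -2.219, 0.0]
ft_force: [0.5, -0.6, -1.8]
gripper_width: 0.0216
grasp_force: 58.9
```

Run:
```python
from h import *
import cv2
a=env.get_image("top")[150:250,300:450];b=env.get_image("scene")[50:200,230:380]
cv2.imwrite("pics/c6.png",np.hstack([cv2.resize(a,(450,300)),cv2.resize(b,(300,300))]))
s=env.read_state();print(s["position"],s["gripper_width"],s["grasp_force"],s["ft_torque"],s["ft_force"])
```

```text
[ 0.46457613 -0.29292919  0.13825063] 0.02125421238937609 58.8850200176239 [ 0.03025399  0.01609423 -0.03883582] [ 0.13081653  0.89138916 -1.24425412]
```

View pics/c6.png

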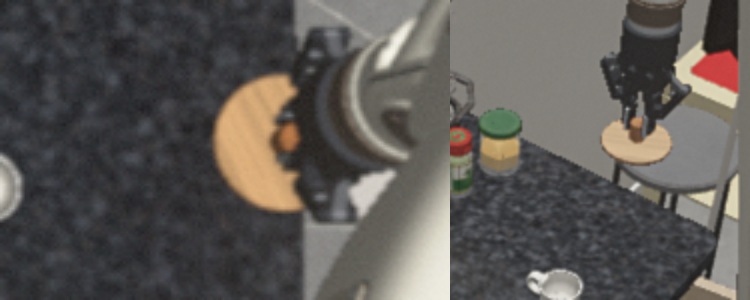

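The lid is held level, clear of the worktop: disc level in the scene crop at (636,142), knob in the fingers. I'll carry it over low at z = 0.14.

>>> {"fn": "move_arm", "kwargs": {"delta_pos": [[0,0.1,0],[0,0.2,0],[0,0.3,0],[0,0.3,0],[0,0.3,0],[0,0.3,0],[0,0.3,0],[0,0.3,0],[0,0.3,0],[0,0.3,0],[0,0.3,0],[0,0.3,0]], "delta_rot": [[0,0,0],[0,0,0],[0,0,0],[0,0,0],[0,0,0],[0,0,0],[0,0,0],[0,0,0],[0,0,0],[0,0,0],[0,0,0],[0,0,0]], "gripper": [-1,-1,-1,-1,-1,-1,-1,-1,-1,-1,-1,-1]}}

```text
time: 7.2
position: [0.4642, 0.0382, 0.1389]
ee_rot: [-2.221, -2.219, 0.002]
ft_force: [0.3, 0.5, -0.9]
gripper_width: 0.0216
grasp_force: 58.9
```

>>> {"fn": "move_arm", "kwargs": {"delta_pos": [[-0.01,0.3,0],[-0.01,0.3,0],[-0.01,0.3,0],[-0.01,0.3,0],[-0.01,0.3,0],[-0.01,0.3,0],[-0.01,0.3,0],[0,0.3,0],[0,0.25,0],[0,0.2,0],[0,0.1,0],[0,0.02,0]], "delta_rot": [[0,0,0],[0,0,0],[0,0,0],[0,0,0],[0,0,0],[0,0,0],[0,0,0],[0,0,0],[0,0,0],[0,0,0],[0,0,0],[0,0,0]], "gripper": [-1,-1,-1,-1,-1,-1,-1,-1,-1,-1,-1,-1]}}

```text
time: 8.4
position: [0.4576, 0.3342, 0.1389]
ee_rot: [-2.221, -2.222, 0.003]
ft_force: [0.0, -1.0, 0.2]
gripper_width: 0.0213
grasp_force: 58.9
```

```bash
python3 look.py pics/c7.png 90 170 148 235
python3 - <<'E'
import cv2,numpy as np
from plant import env
a=env.get_image("top")[165:240,85:185];b=env.get_image("scene")[220:320,120:220]
cv2.imwrite("pics/c7.png",np.hstack([cv2.resize(a,(400,300),interpolation=2),cv2.resize(b,(400,400),interpolation=2)[:300]]) if 0 else cv2.copyMakeBorder(np.hstack([np.pad(cv2.resize(a,(400,300),interpolation=2),((0,100),(0,0),(0,0))),cv2.resize(b,(400,400),interpolation=2)]),0,0,0,0,0))
E
```

```text
[0.4579772  0.33294754 0.1392993 ] 0.02151904120075004 [ 6.28804499e-01  4.03580195e-01  7.62397611e-02  1.24506201e+00
 -3.19579528e-04  2.20079356e+00]
```

View pics/c7.png

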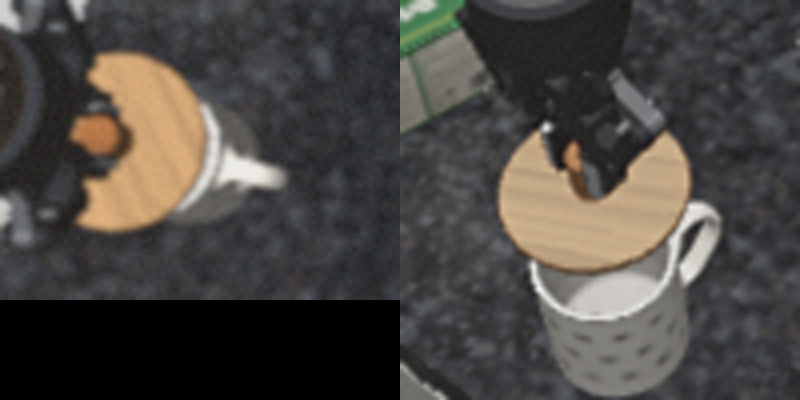

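The crop shows the disc over the mouth: centre at about (116,141) in the top crop and (595,197) in the scene crop. I'll check its position.

Run:
```python
from h import *
for z in(.147,.157,.167):print(hit("top",113.6,200,z),hit("scene",168.4,268.8,z))
```

```text
[0.4581 0.3347 0.147 ] [0.4581 0.3325 0.147 ]
[0.4571 0.331  0.157 ] [0.4524 0.3365 0.157 ]
[0.456  0.3273 0.167 ] [0.4467 0.3405 0.167 ]
```

Lid and mouth agree to about 2 mm, and the plug has over 10 mm of play. Lowering.

>>> {"fn": "move_arm", "kwargs": {"delta_pos": [[0.01,0,-0.1],[0,0,-0.1],[0,0,-0.1],[0,0,-0.08],[0,0,-0.06],[0,0,-0.04],[0,0,-0.03],[0,0,-0.02],[0,0,-0.01],[0,0,0]], "delta_rot": [[0,0,0],[0,0,0],[0,0,0],[0,0,0],[0,0,0],[0,0,0],[0,0,0],[0,0,0],[0,0,0],[0,0,0]], "gripper": [-1,-1,-1,-1,-1,-1,-1,-1,-1,-1]}}

```text
time: 9.6
position: [0.4596, 0.3335, 0.086]
ee_rot: [2.223, 2.22, 0.0]
ft_force: [-0.2, -0.2, -1.0]
gripper_width: 0.0216
grasp_force: 58.9
```

>>> {"fn": "move_arm", "kwargs": {"delta_pos": [[0,0,-0.01],[0,0,0],[0,0,-0.01],[0,0,0]], "delta_rot": [[0,0,0],[0,0,0],[0,0,0],[0,0,0]], "gripper": [-1,-1,-1,-1]}}

```text
time: 10.0
position: [0.4595, 0.3334, 0.0839]
ee_rot: [2.223, 2.22, -0.0]
ft_force: [0.3, -0.3, -1.0]
gripper_width: 0.0218
grasp_force: 58.9
```

>>> {"fn": "move_arm", "kwargs": {"delta_pos": [[0,0,-0.01],[0,0,0],[0,0,-0.01],[0,0,0]], "delta_rot": [[0,0,0],[0,0,0],[0,0,0],[0,0,0]], "gripper": [-1,-1,-1,-1]}}

```text
time: 10.4
position: [0.4595, 0.3334, 0.0818]
ee_rot: [-2.223, -2.22, 0.0]
ft_force: [-0.4, -0.2, -1.7]
gripper_width: 0.0213
grasp_force: 58.9
```

>>> {"fn": "move_arm", "kwargs": {"delta_pos": [[0,0,-0.005],[0,0,0],[0,0,0]], "delta_rot": [[0,0,0],[0,0,0],[0,0,0]], "gripper": [-1,-1,-1]}}

```text
time: 10.7
position: [0.4596, 0.3334, 0.0814]
ee_rot: [-2.223, -2.22, 0.0]
ft_force: [-0.4, 0.9, -0.3]
gripper_width: 0.0215
grasp_force: 58.9
```

>>> {"fn": "move_arm", "kwargs": {"delta_pos": [[0,0,-0.005],[0,0,0],[0,0,0]], "delta_rot": [[0,0,0],[0,0,0],[0,0,0]], "gripper": [-1,-1,-1]}}

```text
time: 11.0
position: [0.4596, 0.3335, 0.0811]
ee_rot: [2.223, 2.22, 0.0]
ft_force: [-0.6, -0.0, -0.2]
gripper_width: 0.0217
grasp_force: 58.9
```

>>> {"fn": "move_arm", "kwargs": {"delta_pos": [[0,0,-0.005],[0,0,0],[0,0,0]], "delta_rot": [[0,0,0],[0,0,0],[0,0,0]], "gripper": [-1,-1,-1]}}

```text
time: 11.3
position: [0.4597, 0.3335, 0.0808]
ee_rot: [2.223, 2.22, 0.001]
ft_force: [-0.6, -0.7, 3.9]
gripper_width: 0.0216
grasp_force: 59.4
```

Run:
```python
import cv2,numpy as np
from plant import env
F=[]
for i in range(2):
    a=env.get_image("top");F.append(env.read_state()["ft_force"]);b=env.get_image("scene");F.append(env.read_state()["ft_force"])
cv2.imwrite("pics/c8.png",np.hstack([np.pad(cv2.resize(a[165:240,85:185],(400,300),interpolation=2),((0,100),(0,0),(0,0))),cv2.resize(b[220:320,120:220],(400,400),interpolation=2)]))
print(np.mean(F,0),F[-1],env.read_state()["ft_torque"])
```

```text
[-0.10219321 -1.45636081  4.03049692] [ 0.07129726 -1.56224634  4.43686863] [-0.27555242  0.30376782  0.01941956]
```

View pics/c8.png

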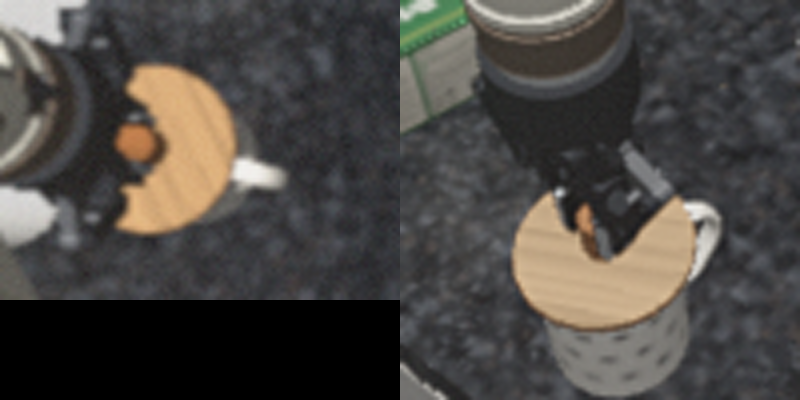

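The lid rests on the rim with about 4–5 N on it, at the expected seating height, level, with the mug where it was. Releasing gently and rising.

>>> {"fn": "move_arm", "kwargs": {"delta_pos": [[0,0,0],[0,0,0],[0,0,0],[0,0,0],[0,0,0],[0,0,0],[0,0,0]], "delta_rot": [[0,0,0],[0,0,0],[0,0,0],[0,0,0],[0,0,0],[0,0,0],[0,0,0]], "gripper": [-0.45,-0.4,-0.35,-0.3,-0.2,-0.1,0]}}

```text
time: 12.2
position: [0.4596, 0.3335, 0.0803]
ee_rot: [-2.223, -2.22, 0.0]
ft_force: [-0.1, 0.4, 0.2]
gripper_width: 0.0427
grasp_force: 0.0
```

>>> {"fn": "move_arm", "kwargs": {"delta_pos": [[0,0,0.03],[0,0,0.06],[0,0,0.1],[0,0,0.15],[0,0,0.2],[0,0,0.25],[0,0,0.25],[0,0,0.2],[0,0,0.1],[0,0,0]], "delta_rot": [[0,0,0],[0,0,0],[0,0,0],[0,0,0],[0,0,0],[0,0,0],[0,0,0],[0,0,0],[0,0,0],[0,0,0]], "gripper": [0.1,0.1,0.1,0.1,0.1,0.1,0.1,0.1,0.1,0.1]}}

```text
time: 13.2
position: [0.4605, 0.3341, 0.2167]
ee_rot: [2.223, 2.219, 0.007]
ft_force: [0.4, 0.3, -0.2]
gripper_width: 0.047
grasp_force: 0.0
```

Moving the arm back, then checking the lid numerically, as my picture views are used up.

>>> {"fn": "move_arm", "kwargs": {"delta_pos": [[-0.1,-0.1,0],[-0.2,-0.2,0],[-0.2,-0.3,0],[-0.2,-0.3,0],[-0.2,-0.3,0],[-0.1,-0.3,0],[0,-0.3,0],[0,-0.2,0],[0,-0.1,0],[0,0,0]], "delta_rot": [[0,0,0],[0,0,0],[0,0,0],[0,0,0],[0,0,0],[0,0,0],[0,0,0],[0,0,0],[0,0,0],[0,0,0]], "gripper": [0.1,0.1,0.1,0.1,0.1,0.1,0.1,0.1,0.1,0.1]}}

```text
time: 14.2
position: [0.3591, 0.1226, 0.2138]
ee_rot: [-2.225, -2.217, 0.002]
ft_force: [0.2, 0.2, -0.1]
gripper_width: 0.047
grasp_force: 0.0
```

Run:
```python
from h import *
import cv2
def pr(n,p):
    c=env.camera_info(n);M=np.linalg.inv(np.array(c["world_from_camera"]))
    q=np.array(c["mtx"])@np.array([(M@[*a,1])[:3] for a in p]).T;return (q[:2]/q[2]).T.astype(np.float32)
th=np.linspace(0,6.28,60)
for n,(x0,y0) in(("top",(85,160)),("scene",(120,220))):
    im=env.get_image(n);h=cv2.cvtColor(im,cv2.COLOR_BGR2HSV)[y0:y0+100,x0:x0+100]
    m=((h[...,0]>5)&(h[...,0]<25)&(h[...,1]>70)&(h[...,2]>110)).astype(np.uint8)
    c=max(cv2.findContours(m,0,1)[0],key=cv2.contourArea)
    e=cv2.fitEllipse(cv2.convexHull(c)); ctr=np.array(e[0])+(x0,y0)
    ex=cv2.fitEllipse(pr(n,[(.459+.05*np.cos(t),.334+.05*np.sin(t),.099) for t in th]))
    print(n,"area",cv2.contourArea(c),"fit",ctr.round(1),np.round(e[1],1),round(e[2]),"expect",np.round(ex[0],1),np.round(ex[1],1),round(ex[2]),"xy",hit(n,*ctr,.099))
    o=cv2.imread(f"pics/{n}0.png")
    for l,(u,v,w) in({"white":(275,190,40),"dark":(200,180,38)} if n=="top" else {"white":(262,178,40),"dark":(212,216,40)}).items():
        d=cv2.absdiff(im,o)[v:v+w,u:u+w];print(l,"mean/max change",d.mean().round(1),d.max())
        k=lambda a:cv2.cvtColor(a,6)[v:v+w,u:u+w].astype(np.float32)
        print("  shift px",np.round(cv2.phaseCorrelate(k(o),k(im))[0],2))
```

```text
top area 833.0 fit [121.6 197.7] [32.5 42.1] 67 expect [121.2 201.8] [40.7 42.4] 43 xy [0.4685 0.3334 0.099 ]
white mean/max change 23.6 49
  shift px [-0.02  0.02]
dark mean/max change 14.4 42
  shift px [ 0.01 -0.04]
scene area 1368.5 fit [170.7 282.2] [39.3 46.5] 72 expect [170.3 281.9] [38.2 46.5] 72 xy [0.4569 0.3353 0.099 ]
white mean/max change 30.5 199
  shift px [-0.56 -0.04]
dark mean/max change 1.6 8
  shift px [-0.06  0.05]
```

The scene view fits a level disc of the right size within 0.5 px of the mouth centre. In the top view the arm partly hides the lid, and neither cup has shifted there. Handing in.

```bash
python3 -c "
from plant import env
print(env.hand_in())"
```

```text
the job is handed in; nothing more can be done
None
```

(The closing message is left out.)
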